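# Load the charging hub in the order the batteries ran down

### The arm

A 6-joint arm with a two-finger parallel gripper is mounted at the origin on a cart in front of the work surface, level with it; the furniture and walls round the work are solid. World frame = base frame: x ahead of the robot, y to its left, z up, the work surface at z = 0. Lengths are in m, angles in rad, forces in N, time in s.
With the tool pointing down it reaches from about 0.25 to 0.725 m from the base axis. Payload 4 kg.
Tool frame: the origin (TCP) lies between the finger pads; the fingertips stand 25 mm ahead of it and the grasp point (between the pads) lies 6 mm ahead of it; z points along the fingers, y is the line along which they close (so a half turn about z gives the same grasp; the last joint's range is limited). The gripper opens to 85 mm and grips with 20 to 120 N. Pads are 22 mm wide; open, the fingers measure 114 mm over their backs; the gripper's body (76 mm by 85 mm) begins 54 mm behind the grasp point. The pads swing forward as they close: fully open they stand 13 mm farther back than shut.
Start: joints at [-1.202, 0.241, 0.005, 1.335, 0, 1.571], TCP at [0.18, -0.466, 0.256] pointing down, gripper open.
Joint ranges: [-2.72, 2.72], [-1.05, 1.87], [-1.09, 1.28], [-1.99, 2.15], [-1.42, 1.44], [-3.14, 3.14]. Speed limits (rad/s): [2.79, 2.79, 3.14, 3.14, 3.14, 3.14].

### API

Orientations are given as a unit quaternion [x, y, z, w].
In Python, from workcell import bot gives the robot as it stands. The module is installed in compiled form; this text tells all that it offers.
- The arm moves only by the shell command python3 -m pendant 'ROWS'. ROWS is JSON, one flat list of numbers, 7 for each row, row after row: the shift along the tool's x, y, z normalised to -1 to 1, where 1 is 0.5 m, then the turn, a rotation vector about the tool's x, y, z normalised to -1 to 1, where 1 is 180 degrees, then the opening, from 0 (shut) to 1 (fully open). In form: [tx, ty, tz, ax, ay, az, fingers, tx, ty, tz, ax, ay, az, fingers, ...]. A call has exactly 10 rows; each row is the pose to reach, as a shift and turn from the pose commanded when the call began, along the tool's axes at that moment, turning the shorter way round; what a row does not reach only later rows make up. A row lasts 1/12 s, in which the tool goes at most 41.7 mm and 7.16 degrees, less where a joint would pass 70% of its speed; a pose out of reach is approached as far as the arm can. A call with a number of a shift or a turn outside -1 to 1 is refused whole. A call with a gripper value outside its range is refused whole. The fingers move at their own pace and stop on an object; the grip force is fixed at half the most. Time passes only in rows, so rows that repeat a pose let the fingers close, or fill a call up. It gives the time, the measured TCP pose, the force, the opening and the grip force at its end, in the units of the state.
- bot.get_obs(): the state, without advancing time (a new reading comes with each control period).
- bot.camera(name): name is "scene" or "top"; returns a dict with "pixels" (400x640x3 uint8, red, green, blue), "mtx" (3x3 intrinsics, pixels), "cam_to_world" (4x4, takes a point from camera to world coordinates). Camera axes: x right, y up, looking along -z (the intrinsics and any distortion apply to the point x, -y, -z); pixel columns grow to the right and rows downward; lengths in m; the calibration is good to about 2 mm. A picture is of the moment at which its call begins. There is no depth.
- bot.job_done(): hands the job in; it is judged then, once.
The state is a dict: "clock": time; "joint_pos": joint angles; "joint_vel": joint speeds; "tau": joint torques, N m; "eef_pos": TCP position; "tool_rot": TCP orientation; "ft_force": force on the tool from outside, world axes, zero at the start; "ft_torque": the same for the moment, N m; "grip_width": finger opening in m; "grasp_force": force on a finger pad.
Only numpy, scipy, OpenCV 4.12 (cv2) and the standard library are available. Lean on these libraries where they do the work, as an engineer would, in place of code of your own. Each camera call takes 0.05 s, during which the arm holds its last target. There are 200 camera calls.

### The job

The four camera batteries stand in the grey carry caddy in the order they ran down, the first one next to the pull loop; the white hub charges its bays one after another, starting from the bay next to the black power module with the round button. Move all four batteries across in that same order, so that the first one stands in the bay beside the power module and the last one in the bay farthest from it, each lowered gently, upright and fully down in its own bay. Leave the stapler and the earbud case alone.

Things in the scene. Friction and masses are not known exactly. Their poses are not given: they have to be found in the camera images.
- battery_a: one of four like camera battery packs: dark upright block, 44 (its x) x 22 (its y) x 72 mm high, about 0.13 kg, grey inlay with four white dots on top; origin at the centre of its underside, z up, rounded edges. It starts standing in one of the caddy's pockets, its 22 mm thickness along the caddy's row; the letter says nothing of the order. Either way round about its z axis is right
- battery_b: one of four like camera battery packs: dark upright block, 44 (its x) x 22 (its y) x 72 mm high, about 0.13 kg, grey inlay with four white dots on top; origin at the centre of its underside, z up, rounded edges. It starts standing in one of the caddy's pockets, its 22 mm thickness along the caddy's row; the letter says nothing of the order. Either way round about its z axis is right
- battery_c: one of four like camera battery packs: dark upright block, 44 (its x) x 22 (its y) x 72 mm high, about 0.13 kg, grey inlay with four white dots on top; origin at the centre of its underside, z up, rounded edges. It starts standing in one of the caddy's pockets, its 22 mm thickness along the caddy's row; the letter says nothing of the order. Either way round about its z axis is right
- battery_d: one of four like camera battery packs: dark upright block, 44 (its x) x 22 (its y) x 72 mm high, about 0.13 kg, grey inlay with four white dots on top; origin at the centre of its underside, z up, rounded edges. It starts standing in one of the caddy's pockets, its 22 mm thickness along the caddy's row; the letter says nothing of the order. Either way round about its z axis is right
- caddy: dark grey carry caddy that holds the batteries at the start, fixed to the desk; 72 (x) x 252 (y, with its end blocks) mm; origin at the centre of its underside, y along the row. Four thin-walled pockets, 30 mm along y by 52 mm along x, at y = +78, +26, -26, -78 mm, floor 8 mm and rim 26 mm above the desk, so the battery tops stand at 80 mm
- pull_loop: end block of the caddy (28 mm along the row) with a white pull loop (9 mm thick bar, 61 mm across the row) arched over it, top 29 mm above the desk; origin at the centre of its underside, on the caddy's y axis at +112 or -112 mm (either end; the other end has a plain low block, 14 mm high). It marks the end where the first battery stands
- hub: white four-bay charging hub, empty at the start, fixed to the desk; 72 (x) x 252 (y, with its end blocks) mm; origin at the centre of its underside, y along the row. Four bays, each a pocket 30 mm along y by 52 mm along x with a 4 mm chamfer round its mouth (38 mm wide along y at the top), at y = +78, +26, -26, -78 mm; floor with contacts 8 mm and rim 30 mm above the desk. A seated battery's underside rests on the floor, its 22 mm thickness along the row
- power_module: black end block of the hub (28 mm along the row, 26 mm high) with a steel-ringed round button on top; origin at the centre of its underside, on the hub's y axis at +112 or -112 mm (either end; the other end has a plain white block). It marks the end where the first bay is
- stapler: dark red and black stapler, 34 (x) x 119 (y) x 45 mm high, standing behind the work; origin at the centre of its underside; not to be disturbed
- earbud_case: white rounded earbud case, 47 x 64 x 23 mm, lying behind the work; origin at the centre of its underside; not to be disturbed
Things that resemble listed ones, but are neither listed nor needed, are in the scene too. Leave any purple look-alike of the battery_d alone.

How it is judged:
At the end, for the whole second after the job is handed in: Pocket n from the pull loop's end has gone to bay n from the power module's end, for all four: within 9 mm of the bay's centre along the row, 10 mm across, underside within 4 mm of its floor, upright within 0.12 rad, thickness along the row within 0.35 rad, at rest (((y of pull_loop in the frame of caddy above 0 m and y of power_module in the frame of hub above 0 m and y of battery_a in the frame of hub between 0.069 and 0.087 m and y of battery_b in the frame of hub between 0.017 and 0.035 m and y of battery_c in the frame of hub between -0.035 and -0.017 m and y of battery_d in the frame of hub between -0.087 and -0.069 m) or (y of pull_loop in the frame of caddy above 0 m and y of power_module in the frame of hub below 0 m and y of battery_a in the frame of hub between -0.087 and -0.069 m and y of battery_b in the frame of hub between -0.035 and -0.017 m and y of battery_c in the frame of hub between 0.017 and 0.035 m and y of battery_d in the frame of hub between 0.069 and 0.087 m) or (y of pull_loop in the frame of caddy below 0 m and y of power_module in the frame of hub above 0 m and y of battery_a in the frame of hub between -0.087 and -0.069 m and y of battery_b in the frame of hub between -0.035 and -0.017 m and y of battery_c in the frame of hub between 0.017 and 0.035 m and y of battery_d in the frame of hub between 0.069 and 0.087 m) or (y of pull_loop in the frame of caddy below 0 m and y of power_module in the frame of hub below 0 m and y of battery_a in the frame of hub between 0.069 and 0.087 m and y of battery_b in the frame of hub between 0.017 and 0.035 m and y of battery_c in the frame of hub between -0.035 and -0.017 m and y of battery_d in the frame of hub between -0.087 and -0.069 m)) and x of battery_a in the frame of hub between -0.01 and 0.01 m and z of battery_a in the frame of hub between 0.004 and 0.012 m and angle between each of battery_a, battery_b, battery_c, battery_d's own z axis and vertical below 0.12 rad and angle between the y axis of each of battery_a, battery_b, battery_c, battery_d and the y axis of hub, either way round below 0.35 rad and linear speed of each of battery_a, battery_b, battery_c, battery_d below 0.02 m/s and x of battery_b in the frame of hub between -0.01 and 0.01 m and z of battery_b in the frame of hub between 0.004 and 0.012 m and x of battery_c in the frame of hub between -0.01 and 0.01 m and z of battery_c in the frame of hub between 0.004 and 0.012 m and x of battery_d in the frame of hub between -0.01 and 0.01 m and z of battery_d in the frame of hub between 0.004 and 0.012 m); the robot touches nothing.
It fails at once if a battery is dropped into the hub (faster than 0.7 m/s when its underside is below the hub's rim) ((linear speed of battery_a above 0.7 m/s and z of battery_a in the frame of hub below 0.03 m and x of battery_a in the frame of hub between -0.04 and 0.04 m and y of battery_a in the frame of hub between -0.11 and 0.11 m) or (linear speed of battery_b above 0.7 m/s and z of battery_b in the frame of hub below 0.03 m and x of battery_b in the frame of hub between -0.04 and 0.04 m and y of battery_b in the frame of hub between -0.11 and 0.11 m) or (linear speed of battery_c above 0.7 m/s and z of battery_c in the frame of hub below 0.03 m and x of battery_c in the frame of hub between -0.04 and 0.04 m and y of battery_c in the frame of hub between -0.11 and 0.11 m) or (linear speed of battery_d above 0.7 m/s and z of battery_d in the frame of hub below 0.03 m and x of battery_d in the frame of hub between -0.04 and 0.04 m and y of battery_d in the frame of hub between -0.11 and 0.11 m)).
It fails at once if the stapler or the earbud case is moved by more than 20 mm (distance of any of stapler, earbud_case from where it was at the start of the episode above 0.02 m).
It also fails if it takes over 96 s, if anything falls off the work surface, if the arm or the gripper's body presses on something with over 40 N, if the wrist force passes 120 N, or if a joint passes its speed limit or range.

## Working session

There is one attempt and no reset: what is moved stays moved. The work goes in short steps, Python scripts to look and compute and a shell command to move; the robot and the scene stay as the last step left them, time stands still between calls to the robot, and variables do not carry over. Pictures are saved under pics/ and viewed, at most 14 in all, crops included, and the job is handed in when it is done.

```bash
mkdir -p pics; python3 - <<'E'
from workcell import bot
import cv2,numpy as np
for n in("scene","top"):
    c=bot.camera(n);cv2.imwrite(f"pics/{n}0.png",c["pixels"][:,:,::-1]);np.savez(f"{n}0.npz",**c)
    print(n,np.round(c["mtx"],1).tolist(),np.round(c["cam_to_world"],3).tolist(),c.keys())
o=bot.get_obs();print({k:np.round(v,3).tolist() for k,v in o.items()})
E
```

```text
scene [[447.4, 0.0, 317.0], [0.0, 447.4, 200.9], [0.0, 0.0, 1.0]] [[-0.517, 0.64, -0.569, -0.048], [-0.856, -0.39, 0.34, 0.459], [-0.004, 0.662, 0.749, 0.839], [0.0, 0.0, 0.0, 1.0]] dict_keys(['pixels', 'mtx', 'cam_to_world'])
top [[464.7, 0.0, 327.1], [0.0, 464.7, 198.6], [0.0, 0.0, 1.0]] [[-0.019, 0.992, -0.125, 0.439], [-1.0, -0.016, 0.026, 0.103], [0.024, 0.125, 0.992, 1.099], [0.0, 0.0, 0.0, 1.0]] dict_keys(['pixels', 'mtx', 'cam_to_world'])
{'clock': 0.1, 'joint_pos': [-1.202, 0.241, 0.004, 1.335, 0.0, 1.571], 'joint_vel': [0.0, -0.001, 0.004, -0.0, 0.001, -0.001], 'tau': [-0.0, -37.314, 25.301, 0.011, -0.0, 0.0], 'eef_pos': [0.18, -0.466, 0.255], 'tool_rot': [0.983, 0.183, -0.0, -0.001], 'ft_force': [-0.849, -0.723, -0.926], 'ft_torque': [-0.021, 0.007, -0.01], 'grasp_force': 0.0, 'grip_width': 0.086}
```

View pics/top0.png

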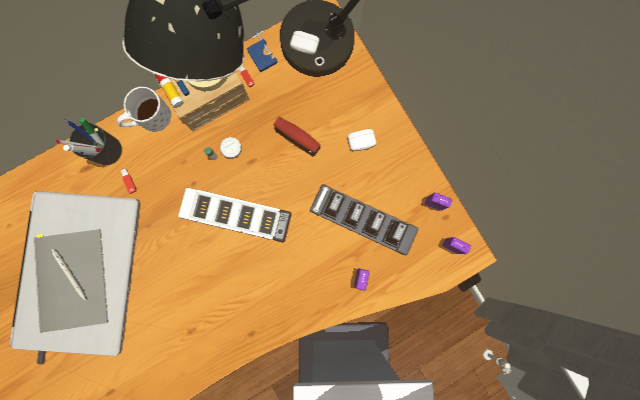

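View pics/scene0.png

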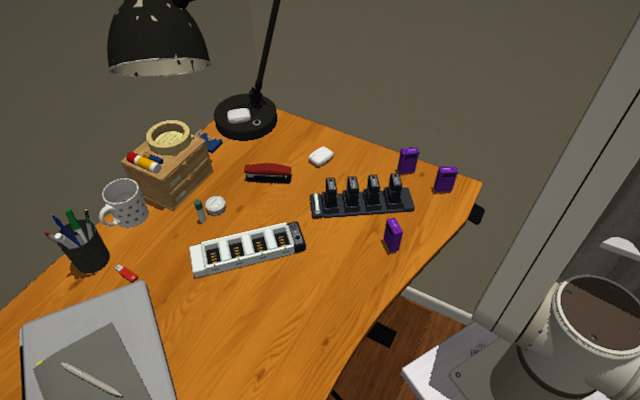

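The top view shows the hub at about (235,215) with the power module at its right end (283,226). The caddy is at (363,220) with the white pull loop at its left end (319,198). The dark batteries, in order from the loop, are at (335,205), (355,213), (376,222) and (398,232).

Possible confusions are the purple packs at (362,280), (438,200) and (457,245), which aren't wanted, and the white lamp-base block at (305,42), which isn't the hub or the earbud case (362,140). The earbud case and the stapler (297,135) stay put. I'll measure now and take one close crop.

```bash
cat > h.py <<'E'
import numpy as np,cv2
def ray(c,uv):
    K,T=c["mtx"],c["cam_to_world"];uv=np.atleast_2d(uv).astype(float)
    p=np.c_[(uv[:,0]-K[0,2])/K[0,0],-(uv[:,1]-K[1,2])/K[1,1],-np.ones(len(uv))]
    return T[:3,3],p@T[:3,:3].T
def plane(c,uv,z):
    o,d=ray(c,uv);return (o+d*((z-o[2])/d[:,2])[:,None])[:,:2]
def proj(c,P):
    K,T=c["mtx"],c["cam_to_world"];q=(np.atleast_2d(P)-T[:3,3])@T[:3,:3]
    return np.c_[K[0,0]*q[:,0]/-q[:,2]+K[0,2],K[1,1]*-q[:,1]/-q[:,2]+K[1,2]]
E
python3 - <<'E'
from h import *
c=np.load("top0.npz");im=c["pixels"];g=im.max(2).astype(int);s=g-im.min(2)
# caddy: dark/grey low-saturation blob on orange desk ; hub likewise
m=((s<60)).astype(np.uint8);roi=np.zeros_like(m);roi[175:262,170:425]=1;m&=roi
cs=[k for k in cv2.findContours(m,cv2.RETR_EXTERNAL,cv2.CHAIN_APPROX_NONE)[0] if cv2.contourArea(k)>800]
for k in cs: print("blob",cv2.minAreaRect(k))
# bays: dark inside the hub
mb=((g<75)&(s<60)).astype(np.uint8)&roi; mb[:,310:]=0
for k in cv2.findContours(mb,cv2.RETR_EXTERNAL,cv2.CHAIN_APPROX_NONE)[0]:
    if cv2.contourArea(k)>60: r=cv2.minAreaRect(k);print("dark",np.round(r[0],1),np.round(r[1],1),plane(c,r[0],.03).round(4),r[2])
x0,y0=170,175
cv2.imwrite("pics/crop0.png",cv2.resize(im[175:300,170:480,::-1],None,fx=2.58,fy=2.58,interpolation=cv2.INTER_CUBIC))
E
```

```text
blob ((234.15736389160156, 214.33114624023438), (109.48079681396484, 31.836467742919922), 13.240518569946289)
blob ((363.6473388671875, 219.50453186035156), (107.0545883178711, 30.557186126708984), 24.691560745239258)
```

View pics/crop0.png

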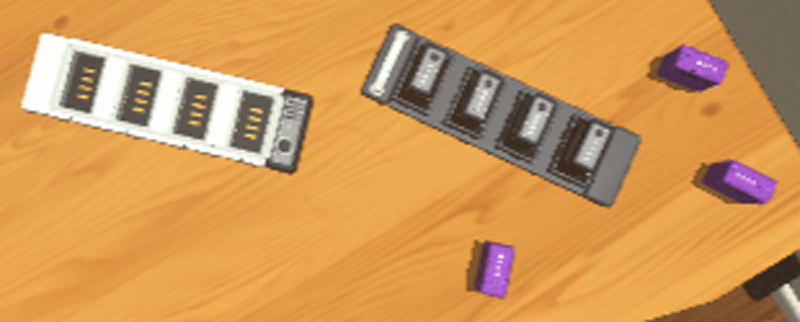

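The crop confirms it: the loop is at the caddy's left end, four batteries with grey inlays follow, the hub's four bays have gold contacts, and the module with the round button is at the hub's right end. Next come the centres.

```bash
cat > meas.py <<'E'
from h import *
def blobs(c,m,amin,z):
    out=[]
    for k in cv2.findContours(m.astype(np.uint8),cv2.RETR_EXTERNAL,cv2.CHAIN_APPROX_NONE)[0]:
        if cv2.contourArea(k)>amin:
            M=cv2.moments(k);u=(M["m10"]/M["m00"],M["m01"]/M["m00"]);w,h=cv2.minAreaRect(k)[1]
            out.append((u,plane(c,u,z)[0],sorted((w,h))))
    return sorted(out,key=lambda t:-t[1][1])
E
python3 - <<'E'
from meas import *
c=np.load("top0.npz");im=c["pixels"].astype(int);g=im.max(2);s=g-im.min(2)
roi=np.zeros(g.shape,bool);roi[175:262,170:292]=1
print("hub hist",np.percentile(g[208:215,200:210],[5,50,95]), "inlay",g[200:210,330:342].tolist())
# hub outline: white blob + module
rr=roi&(s<60);k=max(cv2.findContours(rr.astype(np.uint8),0,1)[0],key=cv2.contourArea)
b=cv2.boxPoints(cv2.minAreaRect(k));print("hub corners z.03",plane(c,b,.03).round(3).tolist())
hm=cv2.fillPoly(np.zeros(g.shape,np.uint8),[b.astype(int)],1)>0
for t in blobs(c,cv2.erode(hm.astype(np.uint8),np.ones((3,3)))*(g<150),40,.03):print("bay",np.round(t[0],1),t[1].round(4),np.round(t[2],1))
roi2=np.zeros(g.shape,bool);roi2[175:262,300:425]=1
k=max(cv2.findContours((roi2&(s<60)).astype(np.uint8),0,1)[0],key=cv2.contourArea)
b=cv2.boxPoints(cv2.minAreaRect(k));print("caddy corners z.02",plane(c,b,.02).round(3).tolist())
cm=cv2.fillPoly(np.zeros(g.shape,np.uint8),[b.astype(int)],1)>0
for th in(110,125):
  for t in blobs(c,cm&(g>th),20,.08):print("inlay",th,np.round(t[0],1),t[1].round(4),np.round(t[2],1))
E
```

```text
hub hist [ 87.   134.   253.55] inlay [[65, 69, 109, 162, 183, 198, 225, 222, 183, 175, 139, 82], [65, 74, 135, 182, 184, 184, 185, 185, 182, 162, 107, 74], [68, 92, 147, 183, 171, 199, 222, 183, 200, 182, 85, 67], [73, 156, 203, 183, 183, 184, 186, 183, 165, 112, 73, 71], [90, 148, 184, 197, 226, 222, 184, 184, 156, 86, 67, 87], [122, 169, 183, 184, 200, 206, 184, 172, 131, 78, 72, 99], [147, 183, 198, 226, 224, 185, 185, 159, 95, 70, 79, 96], [170, 182, 183, 201, 207, 184, 177, 138, 79, 69, 99, 129], [108, 169, 198, 185, 186, 184, 163, 107, 72, 88, 105, 116], [79, 97, 115, 144, 172, 175, 140, 82, 64, 92, 115, 116]]
hub corners z.03 [[0.536, 0.418], [0.607, 0.403], [0.545, 0.158], [0.474, 0.175]]
bay [201.5 206.3] [0.56   0.3635] [12.4 21.8]
bay [223.4 211.6] [0.5471 0.3133] [12.1 22.1]
bay [245.4 216.8] [0.5344 0.2631] [12.1 22.3]
bay [267.  221.8] [0.5219 0.2135] [11.9 22.1]
bay [281.7 224.6] [0.5149 0.18  ] [10.7 30.3]
caddy corners z.02 [[0.546, 0.118], [0.611, 0.087], [0.502, -0.138], [0.439, -0.106]]
inlay 110 [356.1 215.6] [0.5285 0.0126] [ 31.8 107.6]
inlay 110 [399.3 231. ] [ 0.4929 -0.0815] [ 7.6 16.5]
inlay 125 [320.9 199.7] [0.565  0.0897] [ 7.6 28.6]
inlay 125 [335.7 201.4] [0.5606 0.057 ] [ 7.2 16.1]
inlay 125 [362.7 218.5] [ 0.5217 -0.0016] [ 31.8 107.6]
inlay 125 [399.3 231.2] [ 0.4925 -0.0815] [ 7.2 16.1]
inlay 125 [405.1 240.8] [ 0.4713 -0.0935] [ 5.8 21.5]
```

```bash
cat >> meas.py <<'E'
def fit(p):  # evenly spaced row: centre, pitch, unit dir
    n=len(p);k=np.arange(n)-(n-1)/2;d=(k@p)/(k@k);return p.mean(0),np.linalg.norm(d),d/np.linalg.norm(d)
E
python3 - <<'E'
from meas import *
c=np.load("top0.npz");im=c["pixels"].astype(int);g=im.max(2);s=g-im.min(2)
roi=np.zeros(g.shape,bool);roi[190:250,325:412]=1
I=blobs(c,roi&(s<40)&(g>150),20,.08)
for t in I:print(np.round(t[0],1),t[1].round(4),np.round(t[2],1))
for n,p in(("bat",np.array([t[1] for t in I if 4<t[2][0]<10])),("bay",np.array([[.5219,.2135],[.5344,.2631],[.5471,.3133],[.56,.3635]]))):
    o,P,d=fit(p);print(n,o,P,np.degrees(np.arctan2(d[0],d[1])))
E
cat > go.py <<'E'
# go.py x y z [row angle deg from y toward x]: shift/turn (tool axes, normalised) from present pose
import sys,numpy as np
from workcell import bot
from scipy.spatial.transform import Rotation as R
x,y,z,a=map(float,sys.argv[1:5]);o=bot.get_obs();r=R.from_quat(o["tool_rot"]);p=np.array(o["eef_pos"])
t=np.radians(-a)  # tool y direction in world
Y=np.array([np.cos(t),np.sin(t),0]);Z=np.array([0,0,-1.]);T=R.from_matrix(np.c_[np.cross(Y,Z),Y,Z])
print("tx ty tz",(r.inv().apply([x,y,z]-p)/.5).round(4),"turn",((r.inv()*T).as_rotvec()/np.pi).round(4),
 "at",p.round(4),"w",round(o["grip_width"],4),"F",np.round(o["ft_force"],1),"gf",round(o["grasp_force"],1),"t",o["clock"])
E
python3 go.py 0.5606 0.057 0.18 25.8
```

```text
[335.7 201.5] [0.5604 0.057 ] [ 6.7 15.7]
[356.8 211.8] [0.5368 0.0109] [ 6.9 15.8]
[377.6 220.8] [ 0.5162 -0.0344] [ 6.7 15.7]
[399.4 231. ] [ 0.4928 -0.0818] [ 6.3 15.7]
bat [ 0.52655164 -0.012079  ] 0.051289595956485606 -154.17621087097376
bay [0.54085 0.28835] 0.05160707703406577 14.246274992696103
tx ty tz [ 1.0869 -0.7009  0.1523] turn [-6.000e-04 -2.000e-04 -2.393e-01] at [ 0.1801 -0.4659  0.2555] w 0.0857 F [-0.8 -0.7 -0.9] gf 0.0 t 0.1
```

```bash
python3 -m pendant '[0.7,-0.45,0,0,0,-0.24,1, 0.7,-0.45,0,0,0,-0.24,1, 0.7,-0.45,0,0,0,-0.24,1, 0.7,-0.45,0,0,0,-0.24,1, 0.7,-0.45,0,0,0,-0.24,1, 0.7,-0.45,0,0,0,-0.24,1, 0.7,-0.45,0,0,0,-0.24,1, 0.7,-0.45,0,0,0,-0.24,1, 0.7,-0.45,0,0,0,-0.24,1, 0.7,-0.45,0,0,0,-0.24,1]'; python3 go.py 0.5604 0.057 0.18 25.8
```

```text
clock: 0.93
eef_pos: [0.4261, -0.1283, 0.2561]
tool_rot: [0.846, 0.532, -0.0, -0.0]
ft_force: [0.7, -0.6, 0.1]
grip_width: 0.0855
grasp_force: 0.0
tx ty tz [0.4504 0.0816 0.1521] turn [-0.0001  0.      0.0008] at [ 0.4261 -0.1283  0.2561] w 0.0855 F [ 0.7 -0.6  0.1] gf 0.0 t 0.9333
```

```bash
python3 -m pendant '[0.08,0.02,0.03,0,0,0,1, 0.16,0.03,0.06,0,0,0,1, 0.24,0.05,0.09,0,0,0,1, 0.32,0.06,0.12,0,0,0,1, 0.4,0.08,0.15,0,0,0,1, 0.45,0.08,0.15,0,0,0,1, 0.45,0.08,0.15,0,0,0,1, 0.45,0.08,0.15,0,0,0,1, 0.45,0.08,0.15,0,0,0,1, 0.45,0.08,0.15,0,0,0,1]'; python3 go.py 0.5604 0.057 0.064 25.8
python3 - <<'E'
from workcell import bot
from h import *
for n in("scene","top"):
    c=bot.camera(n);np.savez(f"{n}1.npz",**c)
    x,y=(270,120) if n=="scene" else (270,130)
    cv2.imwrite(f"pics/{n}1.png",cv2.resize(c["pixels"][y:y+130,x:x+170,::-1],None,fx=4,fy=4))
E
```

```text
clock: 1.77
eef_pos: [0.5585, 0.0542, 0.1814]
tool_rot: [0.847, 0.532, -0.0, 0.0]
ft_force: [-0.4, -0.1, 0.3]
grip_width: 0.0855
grasp_force: 0.0
tx ty tz [0.0068 0.001  0.2349] turn [-0.0001  0.0002  0.0003] at [0.5585 0.0542 0.1814] w 0.0855 F [-0.4 -0.1  0.3] gf 0.0 t 1.7667
```

View pics/scene1.png

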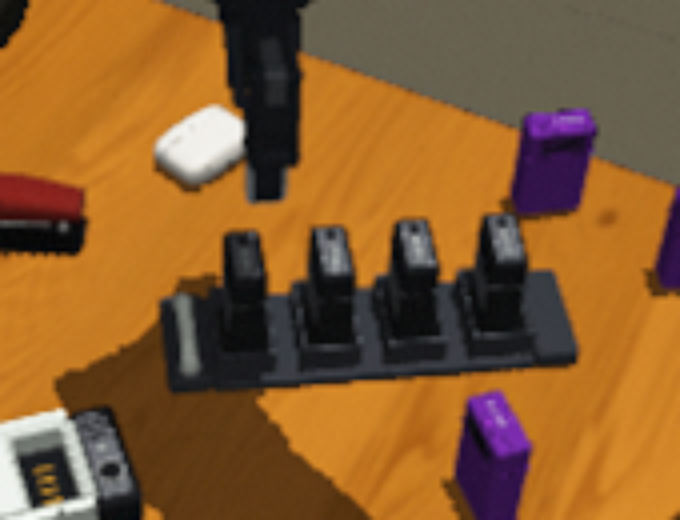

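View pics/top1.png

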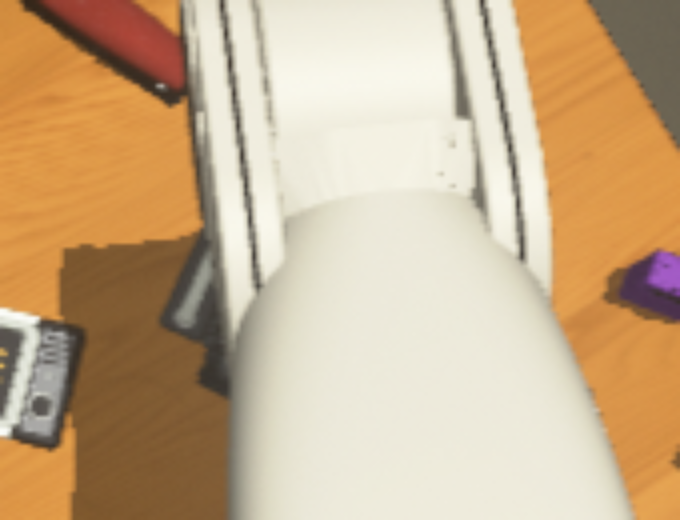

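The scene crop shows the open fingers directly above the battery nearest the white loop (crop (243,240)). In the top view the arm hides the caddy. I'm lowering straight down and closing.

```bash
python3 -c "
from h import *
c=np.load('scene0.npz');print(proj(c,[[.5604,.057,.08],[.4928,-.0818,.08],[.5219,.2135,.03],[.56,.3635,.03]]).round(1))"
python3 -m pendant '[0.006,0,0.06,0,0,0,1, 0.006,0,0.12,0,0,0,1, 0.006,0,0.17,0,0,0,1, 0.006,0,0.21,0,0,0,1, 0.006,0,0.235,0,0,0,1, 0.006,0,0.235,0,0,0,1, 0.006,0,0.235,0,0,0,0, 0.006,0,0.235,0,0,0,0, 0.006,0,0.235,0,0,0,0, 0.006,0,0.235,0,0,0,0]'; python3 go.py 0.5604 0.057 0.19 25.8
```

```text
[[330.9 182.4]
 [395.7 177.9]
 [281.2 234.2]
 [212.8 250.7]]
clock: 2.7
eef_pos: [0.5617, 0.0579, 0.0657]
tool_rot: [0.847, 0.532, 0.002, 0.001]
ft_force: [0.9, 0.4, -1.8]
grip_width: 0.0433
grasp_force: 61.0
tx ty tz [-0.0022 -0.0009 -0.2485] turn [ 0.0009 -0.0006  0.0006] at [0.5617 0.0579 0.0657] w 0.0433 F [ 0.9  0.4 -1.8] gf 61.0 t 2.7
```

```bash
python3 -m pendant '[0,0,-0.05,0,0,0,0, 0,0,-0.1,0,0,0,0, 0,0,-0.16,0,0,0,0, 0,0,-0.21,0,0,0,0, 0,0,-0.24,0,0,0,0, 0,0,-0.24,0,0,0,0, 0,0,-0.24,0,0,0,0, 0,0,-0.24,0,0,0,0, 0,0,-0.24,0,0,0,0, 0,0,-0.24,0,0,0,0]'; python3 go.py 0.5219 0.2135 0.185 14.25
```

```text
clock: 3.53
eef_pos: [0.5594, 0.0577, 0.182]
tool_rot: [0.847, 0.532, -0.002, -0.001]
ft_force: [-0.6, 0.5, -2.1]
grip_width: 0.0435
grasp_force: 61.4
tx ty tz [ 0.2484 -0.2025 -0.0058] turn [-0.001   0.0005 -0.0634] at [0.5594 0.0577 0.182 ] w 0.0435 F [-0.6  0.5 -2.1] gf 61.4 t 3.5333
```

```bash
python3 -m pendant '[0.05,-0.04,0,0,0,-0.01,0, 0.1,-0.08,0,0,0,-0.03,0, 0.15,-0.12,0,0,0,-0.05,0, 0.2,-0.16,0,0,0,-0.064,0, 0.23,-0.19,0,0,0,-0.064,0, 0.248,-0.202,0,0,0,-0.064,0, 0.248,-0.202,0,0,0,-0.064,0, 0.248,-0.202,0,0,0,-0.064,0, 0.248,-0.202,0,0,0,-0.064,0, 0.248,-0.202,0,0,0,-0.064,0]'; python3 go.py 0.5219 0.2135 0.066 14.25
python3 - <<'E'
from workcell import bot
from h import *
for n in("scene","top"):
    c=bot.camera(n);np.savez(f"{n}2.npz",**c)
    x,y=(180,160) if n=="scene" else (180,130)
    cv2.imwrite(f"pics/{n}2.png",cv2.resize(c["pixels"][y:y+130,x:x+170,::-1],None,fx=4,fy=4))
E
```

```text
clock: 4.37
eef_pos: [0.5235, 0.2119, 0.1836]
tool_rot: [0.789, 0.614, -0.0, 0.0]
ft_force: [0.7, 0.1, -1.8]
grip_width: 0.0434
grasp_force: 61.6
tx ty tz [ 0.0024 -0.0039  0.2352] turn [-0.      0.0002 -0.0001] at [0.5235 0.2119 0.1836] w 0.0434 F [ 0.7  0.1 -1.8] gf 61.6 t 4.3667
```

View pics/scene2.png

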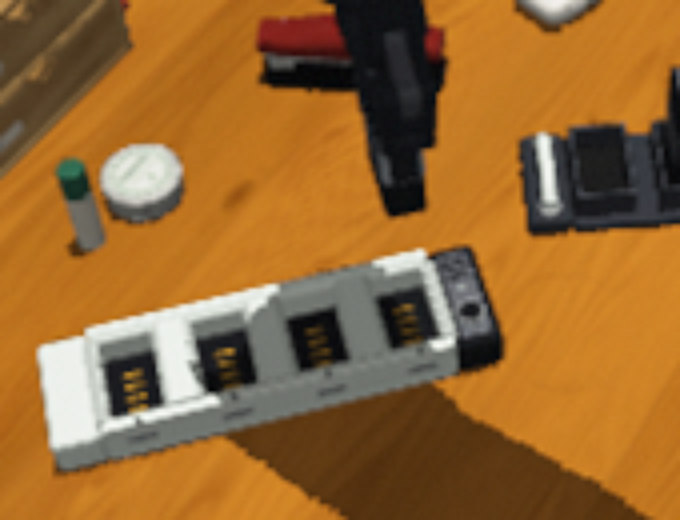

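The gripped battery (1) hangs upright over bay 1 beside the button module (crop (405,200) over (405,310)), and its old pocket is empty. The bay walls are white, so the dark area I measured lies lower than the rim, at about z = 0.02. The corrected bay centres are b1 (.5226,.2144), b2 (.5354,.2648), b3 (.5482,.3152) and b4 (.5610,.3656).

```bash
python3 -m pendant '[0.003,-0.0015,0,0,0,0,0, 0.006,-0.003,0.02,0,0,0,0, 0.006,-0.003,0.06,0,0,0,0, 0.006,-0.003,0.1,0,0,0,0, 0.006,-0.003,0.13,0,0,0,0, 0.006,-0.003,0.15,0,0,0,0, 0.006,-0.003,0.16,0,0,0,0, 0.006,-0.003,0.16,0,0,0,0, 0.006,-0.003,0.16,0,0,0,0, 0.006,-0.003,0.16,0,0,0,0]'; python3 go.py 0.5226 0.2144 0.066 14.25
python3 - <<'E'
from workcell import bot
from h import *
c=bot.camera("scene")
cv2.imwrite("pics/s3.png",cv2.resize(c["pixels"][160:290,180:350,::-1],None,fx=4,fy=4))
E
```

```text
clock: 5.3
eef_pos: [0.5232, 0.217, 0.1048]
tool_rot: [0.789, 0.615, 0.001, 0.0]
ft_force: [-0.6, -0.1, -1.8]
grip_width: 0.0436
grasp_force: 61.6
tx ty tz [-0.0054 -0.0001  0.0777] turn [ 0.0006 -0.0004  0.0006] at [0.5232 0.217  0.1048] w 0.0436 F [-0.6 -0.1 -1.8] gf 61.6 t 5.3
```

View pics/s3.png

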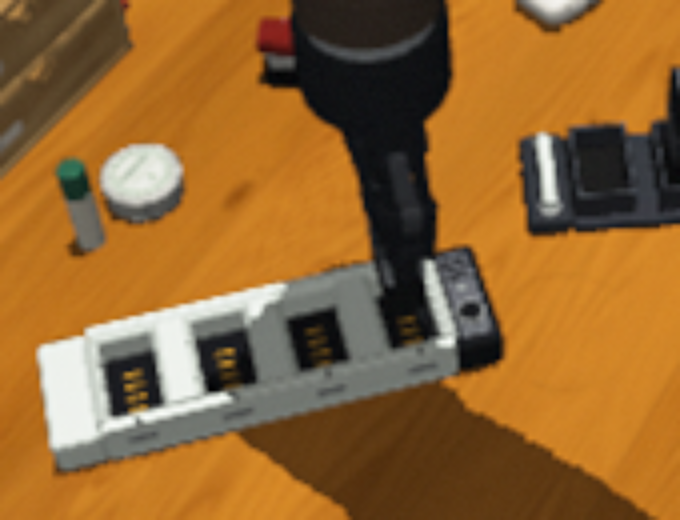

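The battery sits over the bay 1 mouth (crop (405,290)). Lowering slowly and releasing.

```bash
python3 -m pendant '[-0.004,0,0,0,0,0,0, -0.004,0,0.015,0,0,0,0, -0.004,0,0.03,0,0,0,0, -0.004,0,0.045,0,0,0,0, -0.004,0,0.06,0,0,0,0, -0.004,0,0.07,0,0,0,0, -0.004,0,0.077,0,0,0,0, -0.004,0,0.077,0,0,0,0, -0.004,0,0.077,0,0,0,0, -0.004,0,0.077,0,0,0,0]'; python3 go.py 0.5226 0.2144 0.066 14.25
python3 -m pendant '[0,0,0,0,0,0,0.3, 0,0,0,0,0,0,0.8, 0,0,0,0,0,0,1, 0,0,0,0,0,0,1, 0,0,0,0,0,0,1, 0,0,-0.04,0,0,0,1, 0,0,-0.1,0,0,0,1, 0,0,-0.17,0,0,0,1, 0,0,-0.23,0,0,0,1, 0,0,-0.23,0,0,0,1]'; python3 go.py 0.5368 0.0109 0.185 25.8
python3 - <<'E'
from workcell import bot
from h import *
c=bot.camera("scene")
cv2.imwrite("pics/s4.png",cv2.resize(c["pixels"][140:270,190:420,::-1],None,fx=3.4,fy=3.4))
E
```

```text
clock: 6.18
eef_pos: [0.5215, 0.2146, 0.0657]
tool_rot: [0.789, 0.615, -0.0, -0.0]
ft_force: [-3.9, -1.5, 5.5]
grip_width: 0.0434
grasp_force: 62.0
tx ty tz [ 0.0003  0.0023 -0.0007] turn [-0.0002  0.0001  0.0006] at [0.5215 0.2146 0.0657] w 0.0434 F [-3.9 -1.5  5.5] gf 62.0 t 6.1833
clock: 7.02
eef_pos: [0.5257, 0.2162, 0.1874]
tool_rot: [0.789, 0.615, 0.006, 0.002]
ft_force: [0.9, -0.1, 0.4]
grip_width: 0.0857
grasp_force: 0.0
tx ty tz [-0.3928  0.1219  0.003 ] turn [ 0.003  -0.0027  0.0647] at [0.5257 0.2162 0.1874] w 0.0857 F [ 0.9 -0.1  0.4] gf 0.0 t 7.0167
```

View pics/s4.png

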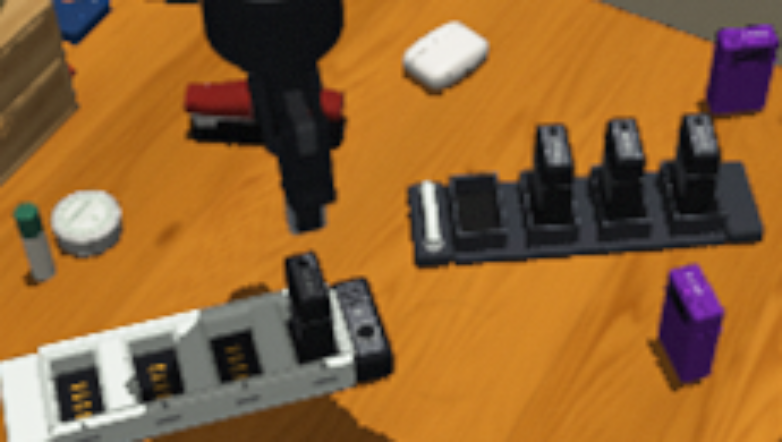

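Battery 1 stands upright and seated in bay 1 (crop (308,305)). Next, battery 2.

```bash
python3 -m pendant '[-0.06,0.02,0,0,0,0.01,1, -0.12,0.04,0,0,0,0.03,1, -0.18,0.06,0,0,0,0.05,1, -0.24,0.08,0,0,0,0.064,1, -0.3,0.1,0,0,0,0.064,1, -0.35,0.11,0,0,0,0.064,1, -0.39,0.121,0,0,0,0.064,1, -0.39,0.121,0,0,0,0.064,1, -0.39,0.121,0,0,0,0.064,1, -0.39,0.121,0,0,0,0.064,1]'; python3 go.py 0.5368 0.0109 0.066 25.8
```

```text
clock: 7.9
eef_pos: [0.5325, 0.0112, 0.1795]
tool_rot: [0.847, 0.532, -0.0, -0.001]
ft_force: [-0.7, 0.1, 0.6]
grip_width: 0.085
grasp_force: 0.0
tx ty tz [0.0033 0.0083 0.2269] turn [-0.0005  0.0001  0.0007] at [0.5325 0.0112 0.1795] w 0.085 F [-0.7  0.1  0.6] gf 0.0 t 7.9
```

```bash
python3 -m pendant '[0.002,0.004,0.05,0,0,0,1, 0.003,0.005,0.11,0,0,0,1, 0.003,0.005,0.17,0,0,0,1, 0.003,0.005,0.21,0,0,0,1, 0.003,0.005,0.228,0,0,0,1, 0.003,0.005,0.228,0,0,0,1, 0.003,0.005,0.228,0,0,0,0, 0.003,0.005,0.228,0,0,0,0, 0.003,0.005,0.228,0,0,0,0, 0.003,0.005,0.228,0,0,0,0]'; python3 go.py 0.5368 0.0109 0.19 25.8
python3 -m pendant '[0,0,-0.05,0,0,0,0, 0,0,-0.1,0,0,0,0, 0,0,-0.16,0,0,0,0, 0,0,-0.21,0,0,0,0, 0,0,-0.25,0,0,0,0, 0,0,-0.25,0,0,0,0, 0,0,-0.25,0,0,0,0, 0,0,-0.25,0,0,0,0, 0,0,-0.25,0,0,0,0, 0,0,-0.25,0,0,0,0]'; python3 go.py 0.5354 0.2648 0.19 14.25
```

```text
clock: 8.73
eef_pos: [0.5373, 0.0113, 0.0683]
tool_rot: [0.846, 0.532, 0.002, 0.001]
ft_force: [1.6, -0.6, -0.9]
grip_width: 0.0439
grasp_force: 60.9
tx ty tz [-0.0006  0.0003 -0.2435] turn [ 0.0011 -0.0006  0.0008] at [0.5373 0.0113 0.0683] w 0.0439 F [ 1.6 -0.6 -0.9] gf 60.9 t 8.7333
clock: 9.57
eef_pos: [0.5348, 0.011, 0.1897]
tool_rot: [0.847, 0.532, -0.001, -0.001]
ft_force: [0.5, -0.2, -1.7]
grip_width: 0.043
grasp_force: 61.3
tx ty tz [ 0.458  -0.2188 -0.0006] turn [-0.0009  0.0004 -0.0635] at [0.5348 0.011  0.1897] w 0.043 F [ 0.5 -0.2 -1.7] gf 61.3 t 9.5667
```

```bash
python3 -m pendant '[0.06,-0.03,0,0,0,-0.01,0, 0.13,-0.06,0,0,0,-0.03,0, 0.2,-0.1,0,0,0,-0.05,0, 0.27,-0.13,0,0,0,-0.064,0, 0.34,-0.16,0,0,0,-0.064,0, 0.4,-0.19,0,0,0,-0.064,0, 0.44,-0.21,0,0,0,-0.064,0, 0.457,-0.217,0,0,0,-0.064,0, 0.457,-0.217,0,0,0,-0.064,0, 0.457,-0.217,0,0,0,-0.064,0]'; python3 -m pendant '[0,0,0,0,0,0,0, 0,0,0.02,0,0,0,0, 0,0,0.06,0,0,0,0, 0,0,0.1,0,0,0,0, 0,0,0.13,0,0,0,0, 0,0,0.15,0,0,0,0, 0,0,0.16,0,0,0,0, 0,0,0.16,0,0,0,0, 0,0,0.16,0,0,0,0, 0,0,0.16,0,0,0,0]';python3 go.py 0.5354 0.2648 0.068 14.25
```

```text
clock: 10.4
eef_pos: [0.5365, 0.2635, 0.1902]
tool_rot: [0.789, 0.615, -0.001, 0.0]
ft_force: [0.4, -0.3, -2.4]
grip_width: 0.0435
grasp_force: 61.4
clock: 11.23
eef_pos: [0.5378, 0.2642, 0.1125]
tool_rot: [0.789, 0.614, 0.001, 0.0]
ft_force: [0.5, -0.0, -1.3]
grip_width: 0.0432
grasp_force: 61.4
tx ty tz [-0.0001 -0.0052  0.0889] turn [ 0.0005 -0.0004  0.0004] at [0.5378 0.2642 0.1125] w 0.0432 F [ 0.5 -0.  -1.3] gf 61.4 t 11.2333
```

```bash
python3 -m pendant '[0,-0.004,0.01,0,0,0,0, 0,-0.004,0.025,0,0,0,0, 0,-0.004,0.04,0,0,0,0, 0,-0.004,0.055,0,0,0,0, 0,-0.004,0.07,0,0,0,0, 0,-0.004,0.08,0,0,0,0, 0,-0.004,0.088,0,0,0,0, 0,-0.004,0.088,0,0,0,0, 0,-0.004,0.088,0,0,0,0, 0,-0.004,0.088,0,0,0,0]'; python3 go.py 0.5354 0.2648 0.068 14.25
python3 -m pendant '[0,0,0,0,0,0,0.3, 0,0,0,0,0,0,0.8, 0,0,0,0,0,0,1, 0,0,0,0,0,0,1, 0,0,0,0,0,0,1, 0,0,-0.04,0,0,0,1, 0,0,-0.1,0,0,0,1, 0,0,-0.17,0,0,0,1, 0,0,-0.23,0,0,0,1, 0,0,-0.23,0,0,0,1]'; python3 go.py 0.5162 -0.0344 0.185 25.8
python3 - <<'E'
from workcell import bot
from h import *
c=bot.camera("scene")
cv2.imwrite("pics/s5.png",cv2.resize(c["pixels"][140:270,190:420,::-1],None,fx=3.4,fy=3.4))
E
```

```text
clock: 12.07
eef_pos: [0.5347, 0.2644, 0.0682]
tool_rot: [0.789, 0.615, -0.0, -0.0]
ft_force: [-3.1, -2.0, 6.2]
grip_width: 0.0435
grasp_force: 62.1
tx ty tz [0.0011 0.0012 0.0004] turn [-0.0001  0.      0.0006] at [0.5347 0.2644 0.0682] w 0.0435 F [-3.1 -2.   6.2] gf 62.1 t 12.0667
clock: 12.9
eef_pos: [0.5386, 0.2663, 0.1897]
tool_rot: [0.789, 0.615, 0.006, 0.001]
ft_force: [-0.2, -0.7, 0.5]
grip_width: 0.0854
grasp_force: 0.0
tx ty tz [-0.5941  0.1034  0.0054] turn [ 0.0028 -0.003   0.0647] at [0.5386 0.2663 0.1897] w 0.0854 F [-0.2 -0.7  0.5] gf 0.0 t 12.9
```

View pics/s5.png

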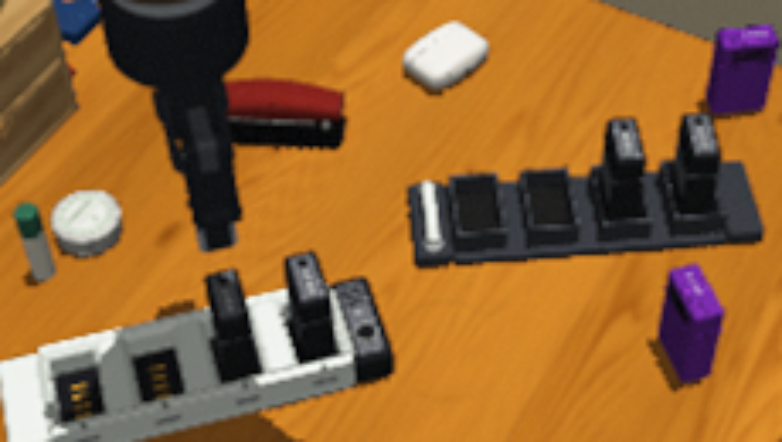

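Battery 2 is seated upright in bay 2 (crop (232,325)). Next is battery 3, with a shift of -0.592, 0.103 and a turn of 0.064.

```bash
python3 -m pendant '[-0.07,0.01,0,0,0,0.01,1, -0.14,0.02,0,0,0,0.03,1, -0.21,0.04,0,0,0,0.05,1, -0.28,0.05,0,0,0,0.064,1, -0.36,0.06,0,0,0,0.064,1, -0.43,0.07,0,0,0,0.064,1, -0.5,0.09,0,0,0,0.064,1, -0.56,0.1,0,0,0,0.064,1, -0.592,0.105,0,0,0,0.064,1, -0.592,0.105,0,0,0,0.064,1]'; python3 -m pendant '[0,0,0,0,0,0,1, 0,0,0.02,0,0,0,1, 0,0,0.05,0,0,0,1, 0,0,0.08,0,0,0,1, 0,0,0.1,0,0,0,1, 0,0,0.1,0,0,0,1, 0,0,0.1,0,0,0,1, 0,0,0.1,0,0,0,1, 0,0,0.1,0,0,0,1, 0,0,0.1,0,0,0,1]'; python3 go.py 0.5162 -0.0344 0.067 25.8
```

```text
clock: 13.78
eef_pos: [0.5125, -0.0386, 0.181]
tool_rot: [0.848, 0.53, -0.001, -0.0]
ft_force: [1.2, 0.8, -0.5]
grip_width: 0.0852
grasp_force: 0.0
clock: 14.62
eef_pos: [0.5143, -0.0352, 0.1332]
tool_rot: [0.846, 0.532, 0.001, 0.001]
ft_force: [-0.3, -0.4, -0.1]
grip_width: 0.0859
grasp_force: 0.0
tx ty tz [0.003  0.0025 0.1323] turn [ 0.0005 -0.0002  0.0008] at [ 0.5143 -0.0352  0.1332] w 0.0859 F [-0.3 -0.4 -0.1] gf 0.0 t 14.6167
```

```bash
python3 -m pendant '[0.003,0.002,0.03,0,0,0,1, 0.003,0.002,0.06,0,0,0,1, 0.003,0.002,0.09,0,0,0,1, 0.003,0.002,0.12,0,0,0,1, 0.003,0.002,0.131,0,0,0,1, 0.003,0.002,0.131,0,0,0,1, 0.003,0.002,0.131,0,0,0,0, 0.003,0.002,0.131,0,0,0,0, 0.003,0.002,0.131,0,0,0,0, 0.003,0.002,0.131,0,0,0,0]'; 
python3 -m pendant '[0,0,-0.05,0,0,0,0, 0,0,-0.1,0,0,0,0, 0,0,-0.16,0,0,0,0, 0,0,-0.21,0,0,0,0, 0,0,-0.25,0,0,0,0, 0,0,-0.25,0,0,0,0, 0,0,-0.25,0,0,0,0, 0,0,-0.25,0,0,0,0, 0,0,-0.25,0,0,0,0, 0,0,-0.25,0,0,0,0]'; python3 go.py 0.5482 0.3152 0.19 14.25
```

```text
clock: 15.45
eef_pos: [0.5161, -0.0345, 0.0681]
tool_rot: [0.847, 0.532, 0.001, 0.001]
ft_force: [1.1, 0.5, -2.4]
grip_width: 0.0434
grasp_force: 61.0
clock: 16.28
eef_pos: [0.514, -0.0343, 0.1901]
tool_rot: [0.847, 0.532, -0.001, -0.001]
ft_force: [-0.3, -0.1, -1.4]
grip_width: 0.0436
grasp_force: 61.5
tx ty tz [ 6.597e-01 -2.412e-01  1.000e-04] turn [-0.0011  0.0003 -0.0634] at [ 0.514  -0.0343  0.1901] w 0.0436 F [-0.3 -0.1 -1.4] gf 61.5 t 16.2833
```

```bash
python3 -m pendant '[0.07,-0.02,0,0,0,-0.01,0, 0.14,-0.05,0,0,0,-0.03,0, 0.21,-0.08,0,0,0,-0.05,0, 0.28,-0.1,0,0,0,-0.064,0, 0.36,-0.13,0,0,0,-0.064,0, 0.43,-0.16,0,0,0,-0.064,0, 0.5,-0.18,0,0,0,-0.064,0, 0.57,-0.21,0,0,0,-0.064,0, 0.63,-0.23,0,0,0,-0.064,0, 0.659,-0.24,0,0,0,-0.064,0]'; python3 -m pendant '[0,0,0,0,0,0,0, 0,0,0.02,0,0,0,0, 0,0,0.06,0,0,0,0, 0,0,0.1,0,0,0,0, 0,0,0.13,0,0,0,0, 0,0,0.15,0,0,0,0, 0,0,0.16,0,0,0,0, 0,0,0.16,0,0,0,0, 0,0,0.16,0,0,0,0, 0,0,0.16,0,0,0,0]';python3 go.py 0.5482 0.3152 0.068 14.25
```

```text
clock: 17.12
eef_pos: [0.5489, 0.3187, 0.1899]
tool_rot: [0.788, 0.616, -0.001, -0.001]
ft_force: [-0.2, 0.5, -1.9]
grip_width: 0.0433
grasp_force: 61.5
clock: 17.95
eef_pos: [0.5505, 0.3146, 0.113]
tool_rot: [0.789, 0.614, 0.001, 0.0]
ft_force: [0.1, -0.7, -1.6]
grip_width: 0.0434
grasp_force: 61.5
tx ty tz [-0.0002 -0.0049  0.0899] turn [ 0.0005 -0.0005  0.0004] at [0.5505 0.3146 0.113 ] w 0.0434 F [ 0.1 -0.7 -1.6] gf 61.5 t 17.95
```

```bash
python3 -m pendant '[0,-0.004,0.01,0,0,0,0, 0,-0.004,0.025,0,0,0,0, 0,-0.004,0.04,0,0,0,0, 0,-0.004,0.055,0,0,0,0, 0,-0.004,0.07,0,0,0,0, 0,-0.004,0.08,0,0,0,0, 0,-0.004,0.088,0,0,0,0, 0,-0.004,0.088,0,0,0,0, 0,-0.004,0.088,0,0,0,0, 0,-0.004,0.088,0,0,0,0]'; python3 go.py 0.5482 0.3152 0.068 14.25
python3 -m pendant '[0,0,0,0,0,0,0.3, 0,0,0,0,0,0,0.8, 0,0,0,0,0,0,1, 0,0,0,0,0,0,1, 0,0,0,0,0,0,1, 0,0,-0.04,0,0,0,1, 0,0,-0.1,0,0,0,1, 0,0,-0.17,0,0,0,1, 0,0,-0.23,0,0,0,1, 0,0,-0.23,0,0,0,1]'; python3 go.py 0.4928 -0.0818 0.185 25.8
python3 - <<'E'
from workcell import bot
from h import *
c=bot.camera("scene")
cv2.imwrite("pics/s6.png",cv2.resize(c["pixels"][140:270,190:420,::-1],None,fx=3.4,fy=3.4))
E
```

```text
clock: 18.78
eef_pos: [0.5477, 0.315, 0.0681]
tool_rot: [0.789, 0.615, -0.0, -0.0]
ft_force: [-1.7, -1.5, 3.3]
grip_width: 0.043
grasp_force: 61.8
tx ty tz [0.0006 0.001  0.0002] turn [-0.     -0.      0.0006] at [0.5477 0.315  0.0681] w 0.043 F [-1.7 -1.5  3.3] gf 61.8 t 18.7833
clock: 19.62
eef_pos: [0.5513, 0.317, 0.1908]
tool_rot: [0.789, 0.615, 0.007, 0.001]
ft_force: [1.4, 0.4, 0.3]
grip_width: 0.0855
grasp_force: 0.0
tx ty tz [-0.8021  0.0815  0.0048] turn [ 0.0028 -0.0033  0.0647] at [0.5513 0.317  0.1908] w 0.0855 F [1.4 0.4 0.3] gf 0.0 t 19.6167
```

View pics/s6.png

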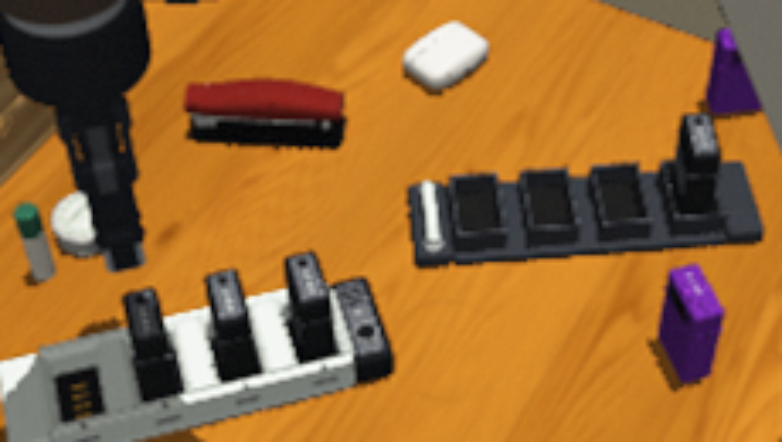

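Battery 3 is seated upright in bay 3 (crop (152,345)), and the stapler and earbud case are untouched. Battery 4 is last.

```bash
python3 -m pendant '[-0.08,0.01,0,0,0,0.01,1, -0.16,0.02,0,0,0,0.03,1, -0.24,0.03,0,0,0,0.05,1, -0.32,0.03,0,0,0,0.064,1, -0.4,0.04,0,0,0,0.064,1, -0.48,0.05,0,0,0,0.064,1, -0.56,0.06,0,0,0,0.064,1, -0.64,0.07,0,0,0,0.064,1, -0.72,0.08,0,0,0,0.064,1, -0.8,0.084,0,0,0,0.064,1]'; python3 -m pendant '[0,0,0,0,0,0,1, 0,0,0,0,0,0,1, 0,0,0.03,0,0,0,1, 0,0,0.06,0,0,0,1, 0,0,0.09,0,0,0,1, 0,0,0.1,0,0,0,1, 0,0,0.1,0,0,0,1, 0,0,0.1,0,0,0,1, 0,0,0.1,0,0,0,1, 0,0,0.1,0,0,0,1]'; python3 go.py 0.4928 -0.0818 0.067 25.8
```

```text
clock: 20.5
eef_pos: [0.4899, -0.0849, 0.1818]
tool_rot: [0.846, 0.532, -0.0, -0.0]
ft_force: [0.4, -0.2, 0.6]
grip_width: 0.0858
grasp_force: 0.0
clock: 21.33
eef_pos: [0.4915, -0.0828, 0.1337]
tool_rot: [0.846, 0.533, 0.001, 0.001]
ft_force: [-0.4, 0.0, -0.0]
grip_width: 0.0853
grasp_force: 0.0
tx ty tz [0.0029 0.0012 0.1334] turn [ 0.0006 -0.0002  0.0009] at [ 0.4915 -0.0828  0.1337] w 0.0853 F [-0.4  0.  -0. ] gf 0.0 t 21.3333
```

```bash
python3 -m pendant '[0.003,0.001,0.03,0,0,0,1, 0.003,0.001,0.06,0,0,0,1, 0.003,0.001,0.09,0,0,0,1, 0.003,0.001,0.12,0,0,0,1, 0.003,0.001,0.132,0,0,0,1, 0.003,0.001,0.132,0,0,0,1, 0.003,0.001,0.132,0,0,0,0, 0.003,0.001,0.132,0,0,0,0, 0.003,0.001,0.132,0,0,0,0, 0.003,0.001,0.132,0,0,0,0]'; 
python3 -m pendant '[0,0,-0.05,0,0,0,0, 0,0,-0.1,0,0,0,0, 0,0,-0.16,0,0,0,0, 0,0,-0.21,0,0,0,0, 0,0,-0.25,0,0,0,0, 0,0,-0.25,0,0,0,0, 0,0,-0.25,0,0,0,0, 0,0,-0.25,0,0,0,0, 0,0,-0.25,0,0,0,0, 0,0,-0.25,0,0,0,0]'; python3 go.py 0.5610 0.3656 0.19 14.25
```

```text
clock: 22.17
eef_pos: [0.4929, -0.0821, 0.0681]
tool_rot: [0.847, 0.532, 0.001, 0.001]
ft_force: [1.2, 0.2, -0.9]
grip_width: 0.0435
grasp_force: 60.9
clock: 23.0
eef_pos: [0.4908, -0.0818, 0.1903]
tool_rot: [0.847, 0.532, -0.001, -0.001]
ft_force: [-0.3, -0.4, -2.0]
grip_width: 0.0431
grasp_force: 61.2
tx ty tz [ 8.673e-01 -2.611e-01  6.000e-04] turn [-0.001   0.0002 -0.0634] at [ 0.4908 -0.0818  0.1903] w 0.0431 F [-0.3 -0.4 -2. ] gf 61.2 t 23.0
```

```bash
python3 -m pendant '[0.08,-0.02,0,0,0,-0.01,0, 0.16,-0.05,0,0,0,-0.03,0, 0.24,-0.07,0,0,0,-0.05,0, 0.32,-0.1,0,0,0,-0.064,0, 0.4,-0.12,0,0,0,-0.064,0, 0.48,-0.14,0,0,0,-0.064,0, 0.56,-0.17,0,0,0,-0.064,0, 0.63,-0.19,0,0,0,-0.064,0, 0.7,-0.21,0,0,0,-0.064,0, 0.76,-0.23,0,0,0,-0.064,0]'; python3 go.py 0.5610 0.3656 0.19 14.25
```

```text
clock: 23.83
eef_pos: [0.5523, 0.3128, 0.1901]
tool_rot: [0.788, 0.615, -0.001, -0.0]
ft_force: [0.5, -0.5, -0.4]
grip_width: 0.0435
grasp_force: 61.3
tx ty tz [ 1.067e-01 -8.800e-03  1.000e-04] turn [-0.0005  0.0004  0.001 ] at [0.5523 0.3128 0.1901] w 0.0435 F [ 0.5 -0.5 -0.4] gf 61.3 t 23.8333
```

```bash
python3 -m pendant '[0.05,-0.004,0,0,0,0,0, 0.09,-0.008,0,0,0,0,0, 0.107,-0.01,0,0,0,0,0, 0.107,-0.01,0.02,0,0,0,0, 0.107,-0.01,0.06,0,0,0,0, 0.107,-0.01,0.1,0,0,0,0, 0.107,-0.01,0.14,0,0,0,0, 0.107,-0.01,0.16,0,0,0,0, 0.107,-0.01,0.16,0,0,0,0, 0.107,-0.01,0.16,0,0,0,0]';python3 go.py 0.5610 0.3656 0.068 14.25
```

```text
clock: 24.67
eef_pos: [0.5606, 0.362, 0.111]
tool_rot: [0.789, 0.614, -0.001, -0.0]
ft_force: [0.4, 0.2, -0.8]
grip_width: 0.0431
grasp_force: 61.3
tx ty tz [ 0.0072 -0.0009  0.0861] turn [-0.0005  0.0006  0.0002] at [0.5606 0.362  0.111 ] w 0.0431 F [ 0.4  0.2 -0.8] gf 61.3 t 24.6667
```

```bash
python3 -m pendant '[0.005,-0.001,0,0,0,0,0, 0.006,-0.001,0.015,0,0,0,0, 0.006,-0.001,0.035,0,0,0,0, 0.006,-0.001,0.05,0,0,0,0, 0.006,-0.001,0.065,0,0,0,0, 0.006,-0.001,0.08,0,0,0,0, 0.006,-0.001,0.087,0,0,0,0, 0.006,-0.001,0.087,0,0,0,0, 0.006,-0.001,0.087,0,0,0,0, 0.006,-0.001,0.087,0,0,0,0]'; python3 go.py 0.5610 0.3656 0.068 14.25
```

```text
clock: 25.5
eef_pos: [0.5611, 0.3664, 0.0681]
tool_rot: [0.789, 0.615, -0.0, -0.0]
ft_force: [0.2, 0.5, 0.4]
grip_width: 0.043
grasp_force: 61.4
tx ty tz [-0.0017  0.0001  0.0002] turn [-0.0001  0.0001  0.0006] at [0.5611 0.3664 0.0681] w 0.043 F [0.2 0.5 0.4] gf 61.4 t 25.5
```

```bash

python3 -m pendant '[0,0,0,0,0,0,0.3, 0,0,0,0,0,0,0.8, 0,0,0,0,0,0,1, 0,0,0,0,0,0,1, 0,0,0,0,0,0,1, 0,0,-0.04,0,0,0,1, 0,0,-0.1,0,0,0,1, 0,0,-0.17,0,0,0,1, 0,0,-0.25,0,0,0,1, 0,0,-0.27,0,0,0,1]'
python3 -m pendant '[0,-0.08,0,0,0,0,1, 0,-0.16,0,0,0,0,1, 0,-0.24,0,0,0,0,1, 0,-0.32,0,0,0,0,1, 0,-0.4,0,0,0,0,1, 0,-0.4,0,0,0,0,1, 0,-0.4,0,0,0,0,1, 0,-0.4,0,0,0,0,1, 0,-0.4,0,0,0,0,1, 0,-0.4,0,0,0,0,1]'
python3 - <<'E'
from workcell import bot
from meas import *
c=bot.camera("scene");t=bot.camera("top")
a=cv2.resize(c["pixels"][150:280,170:310,::-1],(560,520));b=cv2.resize(t["pixels"][180:250,170:300,::-1],None,fx=1.5,fy=1.5)
cv2.imwrite("pics/s7.png",cv2.hconcat([a,cv2.copyMakeBorder(b,0,520-b.shape[0],0,0,0)]))
im=t["pixels"].astype(int);g=im.max(2);s=g-im.min(2)
roi=np.zeros(g.shape,bool);roi[180:250,175:285]=1
o=np.array([.5418,.29]);d=np.array([.2462,.9692]);n=np.array([.9692,-.2462])
k=cv2.findContours((roi&(s<40)&(g>145)&(g<240)).astype(np.uint8),0,1)[0]
for q in blobs(t,roi&(s<40)&(g>145)&(g<235),20,.08):print(np.round(q[2],1),"row",round((q[1]-o)@d,4),"across",round((q[1]-o)@n,4))
E
```

```text
clock: 26.33
eef_pos: [0.5637, 0.3681, 0.2113]
tool_rot: [0.789, 0.615, 0.006, 0.0]
ft_force: [1.1, 0.4, 1.8]
grip_width: 0.0853
grasp_force: 0.0
clock: 27.17
eef_pos: [0.3687, 0.4151, 0.2032]
tool_rot: [0.789, 0.614, 0.0, 0.0]
ft_force: [0.7, 0.5, 0.0]
grip_width: 0.0856
grasp_force: 0.0
[ 7.4 16.1] row 0.0786 across 0.0016
[ 6.3 15.8] row 0.0252 across 0.0015
[ 6.3 16. ] row -0.0275 across 0.0012
[ 6.5 16. ] row -0.0796 across 0.0
[14.6 26.9] row -0.1142 across -0.0056
```

View pics/s7.png

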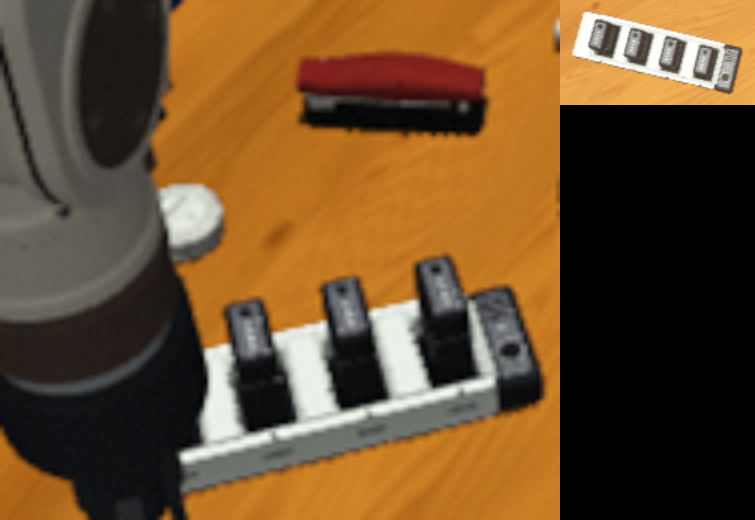

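All four batteries stand in the bays (top view, upper right). Their inlays lie at +79, +25, -28 and -80 mm along the row and within 2 mm across it, at z = 0.08, so they are seated. The arm is clear, so I'm handing in.

```bash
python3 -c "
from workcell import bot
print(bot.job_done())"
```

```text
the job is handed in; nothing more can be done
None
```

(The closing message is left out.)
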